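Proof-pull the carrier handle, then show the well plate over the light panel

TASK

Before the well plate's carrier is lifted, prove that its snapped-in handle holds: with the locking slide still closed, pull the handle straight up until it pulls about 12 N (12 mm of stem travel), keep that for about a second, never go beyond 18 N, then ease off. Then draw the locking slide fully open, lift the carrier by its handle level and square over the light panel, to the height of the gauge post's pointer bar, and hold it there for about two seconds. Finally set it down gently in the middle of the panel, square to it, and let go; keep the plate in the carrier, do not tip it, and leave the flask, the bottle and the dishes alone.

Things in the scene. Friction and masses are not known exactly. Their poses are not given: they have to be found in the camera images.
- carrier: loose aluminium frame that holds the well plate: 140 mm (x) by 98 mm (y), 13 mm high rim, with an ear (18 mm long, 20 mm wide, 8 mm thick) at the middle of each short side, so 176 mm over the ears. A bridge 22 mm wide spans it along y, its top 61 mm up, with a steel collar (22 mm diameter, to 74 mm up) in the middle from which the handle rises. Mass with handle and plate about 0.35 to 0.45 kg, centred under the handle. Origin: centre of its underside; z up
- handle_grip (a point): middle of the handle's black grip bar: 50 mm long (carrier x), 14 mm thick (carrier y: pinch it across this), 22 mm tall, on a round stem of 11 mm on the carrier's centre line; 109 mm above the carrier's underside when the handle is at rest. Turns with the carrier
- handle (a joint): upward travel of the sprung handle in its carrier, m: 0 at rest, stop at 0.022. A spring resists with 1 N per mm (12 N at 0.012); it returns by itself. A dark ring low on the stem comes out of the collar between about 8 and 12 mm of travel, and is wholly out at 12. Hanging from the handle, the carrier stretches it by about 4 mm. While locked, the carrier itself first rises about 2 mm until its ears meet the lock's lips
- plate: closed clear 24-well plate, 128 by 86 by 20 mm, about 0.09 kg, lying loose in the carrier, its underside 5 mm above the carrier's. Origin: centre of its underside
- dock: fixed grey base, 220 mm (x) by 230 mm (y) by 20 mm high, on which the carrier stands at the start with the same yaw (both x axes alike). Origin: on the table under the middle of the carrier's place; the base runs from y = -75 to +155 mm. Two low steel stops (8 mm high) stand 3 mm clear of the carrier's long sides
- dock_top (a point): the middle of the carrier's place on the dock's top face, 20 mm above the table; axes as the dock's
- lock (a joint): travel of the U-shaped steel locking slide along the dock's +y, m: 0 closed (its two lips lie 2 mm above the carrier's ears and hold the carrier down), 0.036 fully open; the ears are free beyond 0.024. Stays where it is left; slides with about 3 N. Its crossbar is 30 mm wide with its top 32 mm above the table, its arms lie 95 to 103 mm either side of the centre line
- lock_knob (a point): top centre of the slide's upright black round knob, 16 mm diameter, standing 44 mm above the crossbar, top 76 mm above the table; on the dock's centre line 95 mm to +y of the carrier's centre when the slide is closed, moves with the slide. Pinch it from above, across the dock's x
- panel: fixed flat light panel, 210 mm (x) by 170 mm (y), its white top face 30 mm above the table. Origin: on the table under its centre. A gauge post (10 mm diameter, 205 mm tall) stands 145 mm to +x of its centre and carries a dark horizontal pointer bar, 110 mm along y, 138 mm to +x of the centre, 160 mm above the panel's face
- panel_top (a point): centre of the panel's white top face, where the centre of the carrier's underside must finally be, carrier x along panel x (either way round); axes as the panel's
- view (a point): viewing point: 160 mm straight above the centre of the panel's face, level with the pointer bar; the centre of the carrier's underside is held here, carrier x along panel x
- flask: bystander: clear lying culture flask with a white cap, 147 by 80 by 37 mm; origin under its middle
- bottle: bystander: clear bottle, 64 mm diameter, 130 mm tall; origin at the centre of its foot
- dishes: bystander: two stacked closed dishes, 90 mm diameter, 31 mm tall together; origin at the centre of the underside
There are look-alikes about, which are no part of the job. What is shaped like the plate but red or turquoise is not meant.

How it is judged:
On the way, in this order (a step that is already met when the one before it is completed fails the run):
1. With the slide closed and the carrier docked, the handle is pulled to 10 to 15.5 N (mm) and kept there for 0.8 s (value of joint handle between 0.01 and 0.0155 m and value of joint lock below 0.01 m and z of carrier in the frame of dock_top below 0.008 m and horizontal distance between carrier and dock below 0.015 m), for 0.8 s.
2. Handle eased off (below 4 mm), carrier still docked, slide drawn open by at least 30 mm (value of joint lock above 0.03 m and value of joint handle below 0.004 m and z of carrier in the frame of dock_top below 0.008 m and horizontal distance between carrier and dock below 0.015 m), for 0.2 s.
3. Carrier held at the viewing point within 25 mm, level within 0.15 rad, square within 0.2 rad, plate in it, for 1.7 s, hanging from its handle (stretched over 1.5 mm) (distance between carrier and view below 0.025 m and value of joint handle above 0.0015 m and angle between carrier's own z axis and vertical below 0.15 rad and angle between the x axis of carrier and the x axis of panel, either way round below 0.2 rad and horizontal distance between plate and carrier below 0.008 m and z of plate in the frame of carrier between 0.002 and 0.01 m), for 1.7 s.
At the end, for the whole second after the job is handed in: The carrier stands flat and at rest on the light panel, its centre within 20 mm of the panel's centre and square to it within 0.2 rad, the plate still seated in it, the handle back down (below 3 mm) and released, and the locking slide left open (over 24 mm) (horizontal distance between carrier and panel_top below 0.02 m and z of carrier in the frame of panel_top between -0.004 and 0.004 m and angle between the x axis of carrier and the x axis of panel, either way round below 0.2 rad and angle between carrier's own z axis and vertical below 0.05 rad and linear speed of carrier below 0.02 m/s and value of joint handle below 0.003 m and value of joint lock above 0.024 m and contact force between the fingers and carrier below 0.1 N and horizontal distance between plate and carrier below 0.008 m and z of plate in the frame of carrier between 0.002 and 0.01 m); the robot touches nothing.
It fails at once if the handle is pulled beyond 18 mm (18 N) (value of joint handle above 0.018 m).
It fails at once if the carrier is tipped by more than 0.35 rad (angle between carrier's own z axis and vertical above 0.35 rad).
It fails at once if the carrier falls: faster than 0.4 m/s with no finger on it (linear speed of carrier above 0.4 m/s and contact force between the fingers and carrier below 0.2 N).
It fails at once if the flask, the bottle or the dishes are moved by more than 30 mm (distance of any of flask, bottle, dishes from where it was at the start of the episode above 0.03 m).
It also fails if it takes over 72 s, if anything falls off the work surface, if the arm or the gripper's body presses on something with over 40 N, if the wrist force passes 120 N, or if a joint passes its speed limit or range.

ROBOT

A 6-joint arm with a two-finger parallel gripper is mounted at the origin on the work surface. World frame = base frame: x ahead of the robot, y to its left, z up, the work surface at z = 0. Lengths are in m, angles in rad, forces in N, time in s.
With the tool pointing down it reaches from about 0.375 to 0.975 m from the base axis. Payload 3.8 kg.
Tool frame: the origin (TCP) lies at the very end of the fingers, on their centre line; the grasp point (between the pads) lies bot.grip_point_offset behind it (bot.grip_point_offset is the distance from the TCP to the grasp point, in m); z points along the fingers, y is the line along which they close (so a half turn about z gives the same grasp; the last joint's range is limited). The gripper opens to 85 mm and grips with 20 to 120 N. Pads are 22 mm wide; open, the fingers measure 114 mm over their backs; the gripper's body (76 mm by 85 mm) begins 54 mm behind the grasp point. The pads swing forward as they close: fully open they stand 13 mm farther back than shut.
Start: joints at [1.192, 0.264, 1.604, -0, 1.274, -0.037], TCP at [0.226, 0.636, 0.231] pointing down, gripper open.
Joint ranges: [-2.63, 2.63], [-0.94, 2.18], [0.31, 2.57], [-1.31, 4.45], [0, 2.66], [-2.55, 2.55]. Speed limits (rad/s): [2.57, 2.57, 3.14, 3.14, 3.14, 3.14].

INTERFACE

Orientations are given as a rotation vector (axis times angle).
In Python, from workcell import bot, vision gives the robot as it stands.
- The arm moves only by the tool play_rows, never from a script. Its argument "rows" is a list of rows, each an object of numbers: "dx", "dy", "dz": the shift along the tool's x, y, z as a fraction of full scale; "roll": the turn about the tool's z as a fraction of full scale; "fingers": the closure, from 0 (fully open) to 1 (shut). In form: [{"dx": .., "dy": .., "dz": .., "roll": .., "fingers": ..}, ...]. A call has 1 to 20 rows; each row shifts and turns the commanded pose from where the row before left it, along the tool's axes as they then stand; what a row does not reach is not made up. Full scale, the value 1, is 0.04 m for a shift and 4 degrees for a turn. A row lasts 1/12 s, in which the tool goes at most 41.7 mm and 7.16 degrees, less where a joint would pass 70% of its speed; a pose out of reach is approached as far as the arm can. A call with a number of a shift or a turn outside -1 to 1 is refused whole. A call with a gripper value outside its range is refused whole. The fingers move at their own pace and stop on an object; "grip_force" is the grip in N (left out, the last holds). Time passes only in rows, so rows that do not move let the fingers close. It gives the time, the measured TCP pose, the force and the opening at its end, in the units of the state.
- bot.read_state(): the state, without advancing time (a new reading comes with each control period).
- vision.read_camera(name): name is "side" or "top" or "wrist"; returns a dict with "pixels" (400x640x3 uint8, red, green, blue), "depth" (400x640 float32, m along the optical axis (not along the pixel's ray), 0 where there is no reading), "fx", "fy", "cx", "cy" (pixels), "R" (3x3) and "t" (3): a world point X has camera coordinates R X + t. Camera axes: x right, y down, z forward; pixel columns grow to the right and rows downward; lengths in m; the calibration is good to about 2 mm. A picture is of the moment at which its call begins.
- bot.finish_job(): hands the job in, once; it reports no verdict.
The state is a dict: "time": time; "q": joint angles; "joint_vel": joint speeds; "joint_torque": joint torques, N m; "tool_pos": TCP position; "tcp_rot": TCP orientation; "wrist_force": force on the tool from outside, world axes, zero at the start; "torque": the same for the moment, N m; "width": opening from 0.0 (shut) to 1.0 (fully open).
Only numpy, scipy, OpenCV 4.12 (cv2) and the standard library are available. Lean on these libraries where they do the work, as an engineer would, in place of code of your own. Each camera call takes 0.05 s, during which the arm holds its last target. There are 200 camera calls.

## Working session

There is one attempt and no reset: what is moved stays moved. The work goes in short steps, Python scripts to look and compute and a tool call to move; the robot and the scene stay as the last step left them, time stands still between calls to the robot, and variables do not carry over. Pictures are saved under pics/ and viewed, on a budget of 10 in all, crops included, one or two more only if the job needs it, and the job is handed in when it is done.

Besides the shell and the picture viewer there is one more tool, called after ">>>" by a JSON object that holds its "api" and its "payload", one argument or row to a line. play_rows: Moves the arm, as the interface text tells. Its arguments: {"type":"object","properties":{"rows":{"type":"array","items":{"type":"object","properties":{"dx":{"type":"number","minimum":-1,"maximum":1},"dy":{"type":"number","minimum":-1,"maximum":1},"dz":{"type":"number","minimum":-1,"maximum":1},"roll":{"type":"number","minimum":-1,"maximum":1},"fingers":{"type":"number"}}}},"grip_force":{"type":"number"}},"required":["rows"]}

```bash
mkdir -p pics; cat > h.py <<'E'
from workcell import bot, vision
import numpy as np, cv2
from scipy.spatial.transform import Rotation as Rn
def cam(n):
    c=vision.read_camera(n); return c
def cloud(c):
    d=c["depth"]; v,u=np.mgrid[0:d.shape[0],0:d.shape[1]]
    P=np.stack([(u-c["cx"])/c["fx"]*d,(v-c["cy"])/c["fy"]*d,d],-1)
    W=(P-np.array(c["t"]))@np.array(c["R"]); W[d<=0]=np.nan; return W
def save(c,n): cv2.imwrite("pics/"+n,c["pixels"][:,:,::-1])
E
python3 - <<'E'
from h import *
s=bot.read_state(); print(s, bot.grip_point_offset)
a=cam("top"); b=cam("side"); 
im=np.vstack([a["pixels"],b["pixels"]])
cv2.imwrite("pics/a.png",cv2.resize(a["pixels"],(800,500))[:,:,::-1]); save(b,"b.png")
np.savez("top.npz",**a);np.savez("side.npz",**b)
for c in (a,b): print(c["fx"],c["cx"],c["cy"],-np.array(c["R"]).T@c["t"],np.array(c["R"]).round(3).tolist())
E
```

```text
{'time': 0.0, 'q': array([ 1.19208087e+00,  2.64754891e-01,  1.60540903e+00, -9.41380024e-06,
        1.27370670e+00, -3.69002070e-02]), 'joint_vel': array([ 2.59365278e-04, -1.39645026e-03, -6.41544718e-05, -1.30311273e-03,
        1.67091447e-03, -1.32316216e-03]), 'joint_torque': array([ 1.53554643e-03, -5.15129900e+01, -3.67314363e+01,  1.62409009e-05,
        1.29533277e-02, -1.41909678e-05]), 'tool_pos': array([0.22598537, 0.63524933, 0.22994195]), 'tcp_rot': array([-0.53422904, -3.09536654,  0.00350365]), 'wrist_force': array([-0.35144691, -1.03143228,  0.13414982]), 'torque': array([-0.00895677,  0.01310916, -0.02575259]), 'width': 1.0032774644659714} 0.0187
446.12782550380865 319.66247710598776 199.62098995547848 [0.30143872 0.00529966 1.42682321] [[0.02, -1.0, 0.008], [-0.987, -0.021, -0.158], [0.158, -0.004, -0.987]]
428.5905523993169 320.43957983523313 198.15219353771818 [ 0.2515465  -0.86077927  1.0567366 ] [[0.957, -0.289, -0.004], [-0.211, -0.69, -0.692], [0.198, 0.663, -0.722]]
```

View pics/a.png

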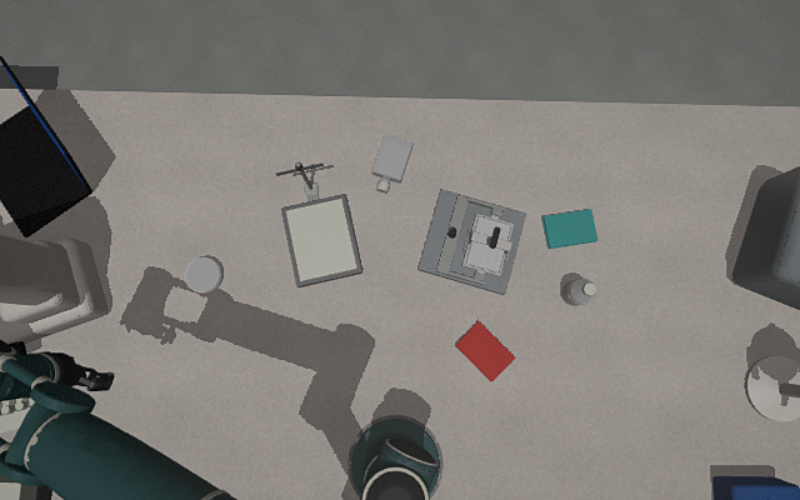

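View pics/b.png

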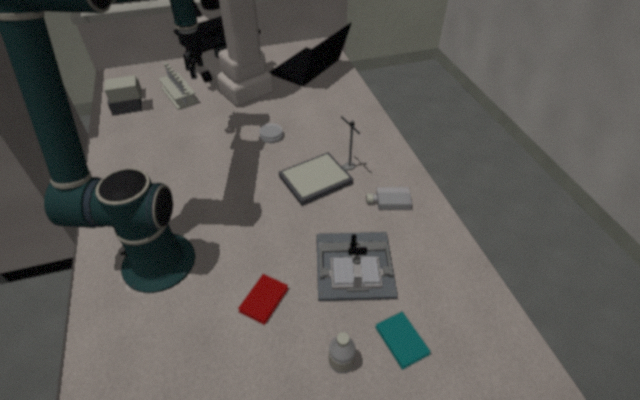

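The top view (800 px wide) shows the panel at about (322,240) with the gauge post at (305,170). The dock is at (472,242), its black knob at (452,233) and the grip bar at (495,237). The bottle is at (580,290), the flask at (393,160) and the dishes at (204,274). Next I'll get metric poses from depth.

```bash
python3 - <<'E'
from h import *
for n in ("top","side"):
    c=dict(np.load(n+".npz")); W=cloud(c); px=c["pixels"].astype(int); z=W[...,2]
    print(n,"table z",np.nanmedian(z[(abs(W[...,0]-.6)<.3)&(abs(W[...,1])<.4)]))
    def near(p,r): return np.hypot(W[...,0]-p[0],W[...,1]-p[1])<r
    def rect(m,l):
        m=cv2.morphologyEx(m.astype(np.uint8),cv2.MORPH_OPEN,np.ones((3,3))); k,L,st,_=cv2.connectedComponentsWithStats(m)
        m=L==1+np.argmax(st[1:,4])
        P=W[m][:,:2].astype(np.float32); r=cv2.minAreaRect(P*1000); print(l,m.sum(),"c",np.round(r[0],1),"size",np.round(r[1],1),"ang",round(r[2],2),"z",np.round(np.median(W[m][:,2]),4))
    # top-image pixel → guess
    if n=="top":
        pg=W[192,258][:2]; dg=W[194,378][:2]; kg=W[186,362][:2]; hg=W[190,396]
        print("panel",W[192,258],"dock",dg,"knob",W[186,362],"grip",hg)
    bright=px.sum(2)
    rect(near(pg,.15)&(z>.02)&(z<.045),"panel")
    rect(near(pg,.15)&(z>.02)&(z<.045)&(bright>480),"panelwhite")
    rect(near(dg,.19)&(z>.012)&(z<.15),"dock")
    for l,m in (("grip",near(hg,.08)&(z>.095)&(z<.135)),("knob",near(kg,.05)&(z>.06)&(z<.09)&(bright<150)),("plate",near(hg,.1)&(z>.035)&(z<.055)),("bottle",near([W[232,464,0],W[232,464,1]],.08)&(z>.05)),("post",near(pg,.25)&(z>.17)&(z<.21))):
        P=W[m]; print(l,m.sum(), np.round(np.nanmean(P,0),4) if m.sum() else "", np.round(np.nanpercentile(P[:,2],95),4) if m.sum() else "")
        if m.sum()>5: rect(m,l) if l not in("knob","bottle") else None
E
```

```text
top table z 0.0010800230442691594
panel [0.54632963 0.1958377  0.02717143] dock [ 0.54487957 -0.18391788] knob [ 0.5643948  -0.13083204  0.07116163] grip [ 0.54115615 -0.22374709  0.14050256]
panel 3425 c [549.1 200.8] size [210.9 170.3] ang 14.28 z 0.0293
panelwhite 2562 c [548.8 200.9] size [184.8 144. ] ang 14.25 z 0.0298
dock 4806 c [ 555.1 -186. ] size [230.3 221.7] ang 74.89 z 0.025
grip 22 [ 0.5426 -0.2195  0.1231] 0.1345Traceback (most recent call last):
  File "<stdin>", line 20, in <module>
  File "<stdin>", line 8, in rect
    return _wrapfunc(a, 'argmax', axis=axis, out=out, **kwds)
    return bound(*args, **kwds)
ValueError: attempt to get argmax of an empty sequence
```

>>> {"api": "play_rows", "payload": {
  "rows": [
    {"dx": -0.6, "dy": -0.72},
    {"dx": -0.6, "dy": -0.72},
    {"dx": -0.6, "dy": -0.72},
    {"dx": -0.6, "dy": -0.72},
    {"dx": -0.6, "dy": -0.72},
    {"dx": -0.6, "dy": -0.72},
    {"dx": -0.6, "dy": -0.72},
    {"dx": -0.6, "dy": -0.72},
    {"dx": -0.6, "dy": -0.72},
    {"dx": -0.6, "dy": -0.72},
    {"dx": -0.6, "dy": -0.72},
    {"dx": -0.6, "dy": -0.72}
  ]
}}

```text
validation failed for argument at $.ro...
```

>>> {"api": "play_rows", "payload": {
  "rows": [
    {"dx": -0.6, "dy": -0.72},
    {"dx": -0.6, "dy": -0.72},
    {"dx": -0.6, "dy": -0.72},
    {"dx": -0.6, "dy": -0.72},
    {"dx": -0.6, "dy": -0.72},
    {"dx": -0.6, "dy": -0.72},
    {"dx": -0.6, "dy": -0.72},
    {"dx": -0.6, "dy": -0.72},
    {"dx": -0.6, "dy": -0.72},
    {"dx": -0.6, "dy": -0.72},
    {"roll": -0.6},
    {"roll": -0.5},
    {},
    {}
  ]
}}

```text
validation failed for argument at $.ro...
```

```bash
cat >> h.py <<'E'
def to(target,psi,s=None):
    """remaining shift in tool axes (units of full scale) and roll (units); psi: wanted yaw of tool y, deg"""
    s=s or bot.read_state(); R=Rn.from_rotvec(s["tcp_rot"]).as_matrix()
    d=R.T@(np.array(target)-s["tool_pos"])/.04
    y=np.degrees(np.arctan2(R[1,1],R[0,1])); print("t",round(s["time"],2),"tcp",s["tool_pos"].round(4),"psi",y.round(2),"F",s["wrist_force"].round(2),"w",round(s["width"],3),"q6",s["q"][5].round(2),"tilt",np.degrees(np.arccos(-R[2,2])).round(2))
    print("shift units",d.round(3),"roll units",round(-((psi-y+180)%360-180)/4,3),"; world delta mm",((np.array(target)-s["tool_pos"])*1000).round(1))
E
python3 - <<'E'
from h import *
to([.545,-.2247,.23],74.9)
c=cam("wrist"); save(c,"w1.png"); np.savez("w1.npz",**c)
W=cloud(c); z=W[...,2]; b=c["pixels"].sum(2).astype(int)
t=cam("top"); np.savez("top2.npz",**t); Wt=cloud(t)
for nm,W,b in (("w",W,b),("top",Wt,t["pixels"].sum(2).astype(int)),("side",cloud(dict(np.load("side.npz"))),np.load("side.npz")["pixels"].sum(2).astype(int))):
  z=W[...,2]
  for l,m in (("grip",(np.hypot(W[...,0]-.545,W[...,1]+.2247)<.06)&(z>.12)&(z<.15)),("knob",(np.hypot(W[...,0]-.569,W[...,1]+.133)<.03)&(z>.06)&(z<.085))):
    P=W[m]; 
    if len(P)<6: print(nm,l,len(P)); continue
    r=cv2.minAreaRect((P[:,:2]*1000).astype(np.float32)); print(nm,l,len(P),P.mean(0).round(4),"rect",np.round(r[0],1),np.round(r[1],1),round(r[2],1),"zmax",np.percentile(P[:,2],90).round(4))
E
```

```text
t 0.1 tcp [0.226  0.6353 0.23  ] psi 70.41 F [0.51 0.77 0.62] w 1.003 q6 -0.04 tilt 0.12
shift units [-14.72  -17.583   0.038] roll units -1.121 ; world delta mm [ 319. -860.   -0.]
w grip 0
w knob 0
top grip 94 [ 0.5423 -0.2223  0.1378] rect [ 544.3 -223.8] [14.6 49.6] 75.8 zmax 0.1427
top knob 23 [ 0.5683 -0.1311  0.0741] rect [ 568.7 -130.7] [13.4 12.3] 5.2 zmax 0.0782
side grip 153 [ 0.5419 -0.2279  0.1337] rect [ 543.  -226.1] [16.  50.1] 76.0 zmax 0.1405
side knob 34 [ 0.568  -0.1352  0.0712] rect [ 568.5 -134.6] [14.3 15.3] 26.6 zmax 0.0754
```

View pics/w1.png

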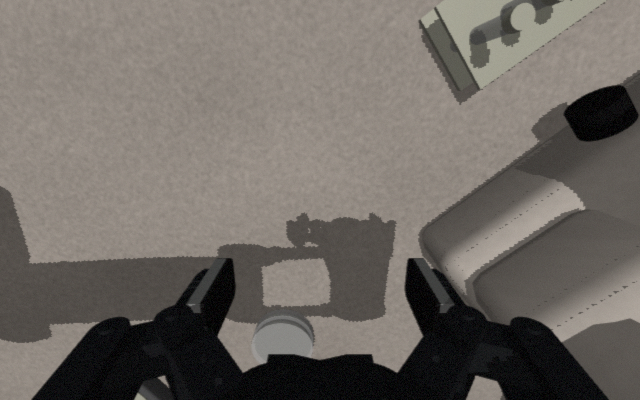

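The move was refused, probably because every field is required, so the arm is still at its start. The wrist view only shows bench and fingers. I'll send complete rows.

>>> {"api": "play_rows", "payload": {
  "rows": [
    {"dx": -0.6, "dy": -0.72, "dz": 0, "roll": 0, "fingers": 0},
    {"dx": -0.6, "dy": -0.72, "dz": 0, "roll": 0, "fingers": 0},
    {"dx": -0.6, "dy": -0.72, "dz": 0, "roll": 0, "fingers": 0},
    {"dx": -0.6, "dy": -0.72, "dz": 0, "roll": 0, "fingers": 0},
    {"dx": -0.6, "dy": -0.72, "dz": 0, "roll": 0, "fingers": 0},
    {"dx": -0.6, "dy": -0.72, "dz": 0, "roll": 0, "fingers": 0},
    {"dx": -0.6, "dy": -0.72, "dz": 0, "roll": 0, "fingers": 0},
    {"dx": -0.6, "dy": -0.72, "dz": 0, "roll": 0, "fingers": 0},
    {"dx": -0.6, "dy": -0.72, "dz": 0, "roll": 0, "fingers": 0},
    {"dx": -0.6, "dy": -0.72, "dz": 0, "roll": 0, "fingers": 0},
    {"dx": -0.6, "dy": -0.72, "dz": 0, "roll": 0, "fingers": 0},
    {"dx": -0.6, "dy": -0.72, "dz": 0, "roll": 0, "fingers": 0}
  ]
}}

```text
time: 1.2
tool_pos: [0.3818, 0.2121, 0.2313]
tcp_rot: [0.534, 3.096, 0.0]
wrist_force: [0.5, 0.1, 0.5]
width: 1.002
```

>>> {"api": "play_rows", "payload": {
  "rows": [
    {"dx": -0.6, "dy": -0.72, "dz": 0, "roll": 0, "fingers": 0},
    {"dx": -0.6, "dy": -0.72, "dz": 0, "roll": 0, "fingers": 0},
    {"dx": -0.6, "dy": -0.72, "dz": 0, "roll": 0, "fingers": 0},
    {"dx": -0.6, "dy": -0.72, "dz": 0, "roll": 0, "fingers": 0},
    {"dx": -0.6, "dy": -0.72, "dz": 0, "roll": 0, "fingers": 0},
    {"dx": -0.6, "dy": -0.72, "dz": 0, "roll": 0, "fingers": 0},
    {"dx": -0.6, "dy": -0.72, "dz": 0, "roll": 0, "fingers": 0},
    {"dx": -0.6, "dy": -0.72, "dz": 0, "roll": 0, "fingers": 0},
    {"dx": -0.6, "dy": -0.72, "dz": 0, "roll": 0, "fingers": 0},
    {"dx": -0.6, "dy": -0.72, "dz": 0, "roll": 0, "fingers": 0},
    {"dx": 0, "dy": 0, "dz": 0, "roll": -0.6, "fingers": 0},
    {"dx": 0, "dy": 0, "dz": 0, "roll": -0.5, "fingers": 0},
    {"dx": 0, "dy": 0, "dz": 0, "roll": 0, "fingers": 0},
    {"dx": 0, "dy": 0, "dz": 0, "roll": 0, "fingers": 0}
  ]
}}

```text
time: 2.37
tool_pos: [0.5111, -0.1381, 0.231]
tcp_rot: [-0.417, -3.113, -0.0]
wrist_force: [-0.4, -0.7, -0.3]
width: 1.006
```

```bash
python3 - <<'E'
from h import *
to([.544,-.2247,.23],74.9)
c=cam("wrist"); save(c,"w2.png"); np.savez("w2.npz",**c)
W=cloud(c); z=W[...,2]
for l,m in (("grip",(np.hypot(W[...,0]-.545,W[...,1]+.2247)<.06)&(z>.135)&(z<.15)),("knob",(np.hypot(W[...,0]-.569,W[...,1]+.133)<.03)&(z>.072)&(z<.085))):
    P=W[m]
    if len(P)<6: print(l,len(P)); continue
    r=cv2.minAreaRect((P[:,:2]*1000).astype(np.float32)); print(l,len(P),P.mean(0).round(4),"rect",np.round(r[0],1),np.round(r[1],1),round(r[2],1),"z",np.median(P[:,2]).round(4))
E
```

```text
t 2.37 tcp [ 0.5111 -0.1381  0.231 ] psi 74.74 F [-0.44 -0.66 -0.27] w 1.006 q6 -1.62 tilt 0.04
shift units [-1.363 -1.873  0.024] roll units -0.04 ; world delta mm [ 32.9 -86.6  -1. ]
grip 723 [ 0.5408 -0.2208  0.139 ] rect [ 543.3 -222.8] [13.9 50.2] 75.5 z 0.1393
knob 153 [ 0.5682 -0.131   0.0753] rect [ 568.9 -131.2] [15.1 14.6] 62.7 z 0.0754
```

View pics/w2.png

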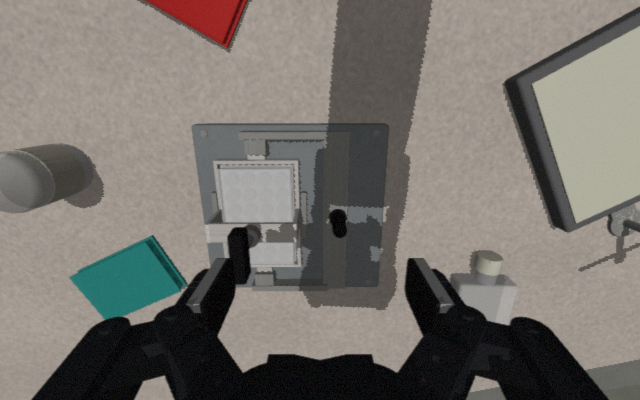

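The wrist view shows the slide closed, the knob at (338,220) and the grip bar at (240,255), with both matching the cloud. Next I move above the grip.

>>> {"api": "play_rows", "payload": {
  "rows": [
    {"dx": -0.45, "dy": -0.62, "dz": 0, "roll": 0, "fingers": 0},
    {"dx": -0.45, "dy": -0.62, "dz": 0, "roll": 0, "fingers": 0},
    {"dx": -0.45, "dy": -0.62, "dz": 0, "roll": -0.1, "fingers": 0},
    {"dx": 0, "dy": 0, "dz": 0.9, "roll": 0, "fingers": 0},
    {"dx": 0, "dy": 0, "dz": 0.9, "roll": 0, "fingers": 0},
    {"dx": 0, "dy": 0, "dz": 0, "roll": 0, "fingers": 0},
    {"dx": 0, "dy": 0, "dz": 0, "roll": 0, "fingers": 0},
    {"dx": 0, "dy": 0, "dz": 0, "roll": 0, "fingers": 0}
  ]
}}

```text
time: 3.08
tool_pos: [0.5446, -0.2235, 0.1606]
tcp_rot: [0.403, 3.115, -0.0]
wrist_force: [0.2, 0.1, 0.7]
width: 1.001
```

```bash
python3 - <<'E'
from h import *
to([.5437,-.2240,.110],75.2)
c=cam("wrist"); save(c,"w3.png")
W=cloud(c); z=W[...,2]
m=(np.hypot(W[...,0]-.545,W[...,1]+.2247)<.035)&(z>.135)&(z<.15)
P=W[m];r=cv2.minAreaRect((P[:,:2]*1000).astype(np.float32)); print(m.sum(),P.mean(0),r,np.median(P[:,2]))
E
```

```text
t 3.08 tcp [ 0.5446 -0.2235  0.1606] psi 75.26 F [0.21 0.11 0.74] w 1.001 q6 -1.75 tilt 0.06
shift units [ 0.019 -0.017  1.266] roll units 0.014 ; world delta mm [ -0.9  -0.5 -50.6]
1692 [ 0.54162453 -0.22258489  0.13908562] ((543.3150634765625, -222.8581085205078), (13.783740043640137, 49.6771240234375), 74.60725402832031) 0.139239652799423
```

>>> {"api": "play_rows", "payload": {
  "rows": [
    {"dx": 0.01, "dy": 0, "dz": 0.45, "roll": 0, "fingers": 0},
    {"dx": 0, "dy": 0, "dz": 0.45, "roll": 0, "fingers": 0},
    {"dx": 0, "dy": 0, "dz": 0.3, "roll": 0, "fingers": 0},
    {"dx": 0, "dy": 0, "dz": 0, "roll": 0, "fingers": 0},
    {"dx": 0, "dy": 0, "dz": 0, "roll": 0, "fingers": 1},
    {"dx": 0, "dy": 0, "dz": 0, "roll": 0, "fingers": 1},
    {"dx": 0, "dy": 0, "dz": 0, "roll": 0, "fingers": 1},
    {"dx": 0, "dy": 0, "dz": 0, "roll": 0, "fingers": 1},
    {"dx": 0, "dy": 0, "dz": 0, "roll": 0, "fingers": 1},
    {"dx": 0, "dy": 0, "dz": 0, "roll": 0, "fingers": 1},
    {"dx": 0, "dy": 0, "dz": 0, "roll": 0, "fingers": 1},
    {"dx": 0, "dy": 0, "dz": 0, "roll": 0, "fingers": 1},
    {"dx": 0, "dy": 0, "dz": 0, "roll": 0, "fingers": 1},
    {"dx": 0, "dy": 0, "dz": 0, "roll": 0, "fingers": 1},
    {"dx": 0, "dy": 0, "dz": 0, "roll": 0, "fingers": 1},
    {"dx": 0, "dy": 0, "dz": 0, "roll": 0, "fingers": 1}
  ],
  "grip_force": 60
}}

```text
time: 4.47
tool_pos: [0.544, -0.2239, 0.112]
tcp_rot: [0.404, 3.114, -0.0]
wrist_force: [-0.3, 0.0, 6.0]
width: 0.157
```

```bash
python3 - <<'E'
from h import *
to([.5437,-.2240,.110],75.2)
c=cam("wrist"); save(c,"w4.png")
E
```

```text
t 4.47 tcp [ 0.544  -0.2239  0.112 ] psi 75.21 F [-0.25  0.02  5.96] w 0.157 q6 -1.75 tilt 0.06
shift units [ 0.007 -0.004  0.049] roll units 0.002 ; world delta mm [-0.3 -0.1 -2. ]
```

>>> {"api": "play_rows", "payload": {
  "rows": [
    {"dx": 0, "dy": 0, "dz": -0.05, "roll": 0, "fingers": 1},
    {"dx": 0, "dy": 0, "dz": -0.05, "roll": 0, "fingers": 1},
    {"dx": 0, "dy": 0, "dz": -0.05, "roll": 0, "fingers": 1},
    {"dx": 0, "dy": 0, "dz": -0.05, "roll": 0, "fingers": 1},
    {"dx": 0, "dy": 0, "dz": -0.05, "roll": 0, "fingers": 1},
    {"dx": 0, "dy": 0, "dz": 0, "roll": 0, "fingers": 1},
    {"dx": 0, "dy": 0, "dz": 0, "roll": 0, "fingers": 1},
    {"dx": 0, "dy": 0, "dz": 0, "roll": 0, "fingers": 1}
  ]
}}

```text
time: 5.18
tool_pos: [0.5426, -0.2235, 0.1203]
tcp_rot: [-0.404, -3.113, -0.001]
wrist_force: [-1.3, -0.5, -5.9]
width: 0.154
```

```bash
python3 - <<'E'
from h import *
to([.5437,-.2240,.126],75.2)
E
```

```text
t 5.18 tcp [ 0.5426 -0.2235  0.1203] psi 75.22 F [-1.35 -0.48 -5.91] w 0.154 q6 -1.75 tilt 0.13
shift units [-0.029 -0.006 -0.142] roll units 0.005 ; world delta mm [ 1.1 -0.5  5.7]
```

>>> {"api": "play_rows", "payload": {
  "rows": [
    {"dx": -0.01, "dy": 0, "dz": -0.04, "roll": 0, "fingers": 1},
    {"dx": -0.01, "dy": 0, "dz": -0.04, "roll": 0, "fingers": 1},
    {"dx": 0, "dy": 0, "dz": -0.04, "roll": 0, "fingers": 1},
    {"dx": 0, "dy": 0, "dz": -0.04, "roll": 0, "fingers": 1},
    {"dx": 0, "dy": 0, "dz": 0, "roll": 0, "fingers": 1},
    {"dx": 0, "dy": 0, "dz": 0, "roll": 0, "fingers": 1},
    {"dx": 0, "dy": 0, "dz": 0, "roll": 0, "fingers": 1}
  ]
}}

```text
time: 5.77
tool_pos: [0.5432, -0.2236, 0.1267]
tcp_rot: [-0.404, -3.113, -0.001]
wrist_force: [-5.2, 0.5, -12.9]
width: 0.151
```

```bash
python3 - <<'E'
from h import *
to([.5437,-.2240,.126],75.2)
c=cam("wrist"); cv2.imwrite("pics/w5.png",cv2.resize(c["pixels"][140:340,180:500],(800,500))[:,:,::-1])
c=cam("side"); s=c["pixels"][200:320,290:420]
cv2.imwrite("pics/s5.png",cv2.resize(s,(650,600),interpolation=cv2.INTER_CUBIC)[:,:,::-1])
to([.5437,-.2240,.126],75.2)
E
```

```text
t 5.77 tcp [ 0.5432 -0.2236  0.1267] psi 75.22 F [ -5.18   0.54 -12.93] w 0.151 q6 -1.75 tilt 0.15
shift units [-0.014 -0.007  0.017] roll units 0.004 ; world delta mm [ 0.5 -0.4 -0.7]
t 5.87 tcp [ 0.5433 -0.2236  0.1268] psi 75.22 F [ -5.4    1.21 -14.06] w 0.154 q6 -1.75 tilt 0.15
shift units [-0.013 -0.006  0.021] roll units 0.004 ; world delta mm [ 0.4 -0.4 -0.8]
```

View pics/w5.png

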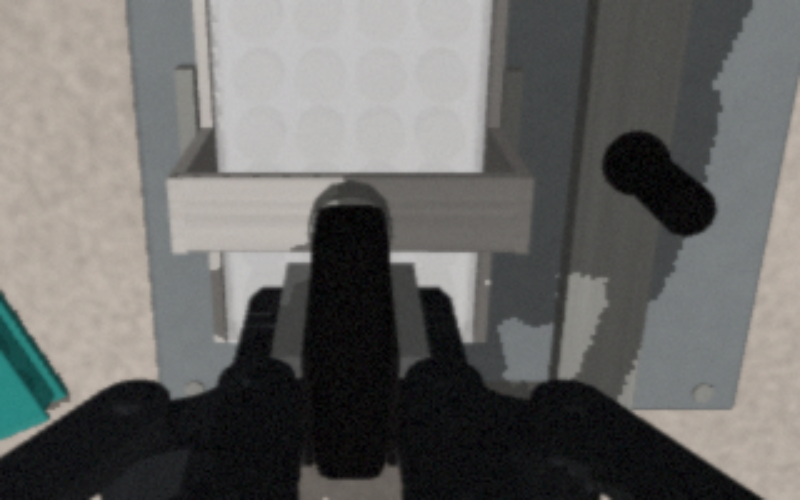

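The wrist crop shows the grip pinched, the carrier still docked and the slide closed. Force of 13–14 N and travel of about 12.7 mm agree, so I hold here.

>>> {"api": "play_rows", "payload": {
  "rows": [
    {"dx": 0, "dy": 0, "dz": 0.005, "roll": 0, "fingers": 1},
    {"dx": 0, "dy": 0, "dz": 0, "roll": 0, "fingers": 1},
    {"dx": 0, "dy": 0, "dz": 0, "roll": 0, "fingers": 1},
    {"dx": 0, "dy": 0, "dz": 0, "roll": 0, "fingers": 1},
    {"dx": 0, "dy": 0, "dz": 0, "roll": 0, "fingers": 1},
    {"dx": 0, "dy": 0, "dz": 0, "roll": 0, "fingers": 1},
    {"dx": 0, "dy": 0, "dz": 0, "roll": 0, "fingers": 1},
    {"dx": 0, "dy": 0, "dz": 0, "roll": 0, "fingers": 1},
    {"dx": 0, "dy": 0, "dz": 0, "roll": 0, "fingers": 1},
    {"dx": 0, "dy": 0, "dz": 0, "roll": 0, "fingers": 1},
    {"dx": 0, "dy": 0, "dz": 0, "roll": 0, "fingers": 1},
    {"dx": 0, "dy": 0, "dz": 0, "roll": 0, "fingers": 1}
  ]
}}

```text
time: 6.87
tool_pos: [0.5443, -0.224, 0.1275]
tcp_rot: [-0.404, -3.115, -0.0]
wrist_force: [-4.3, 1.3, -13.4]
width: 0.148
```

View pics/s5.png

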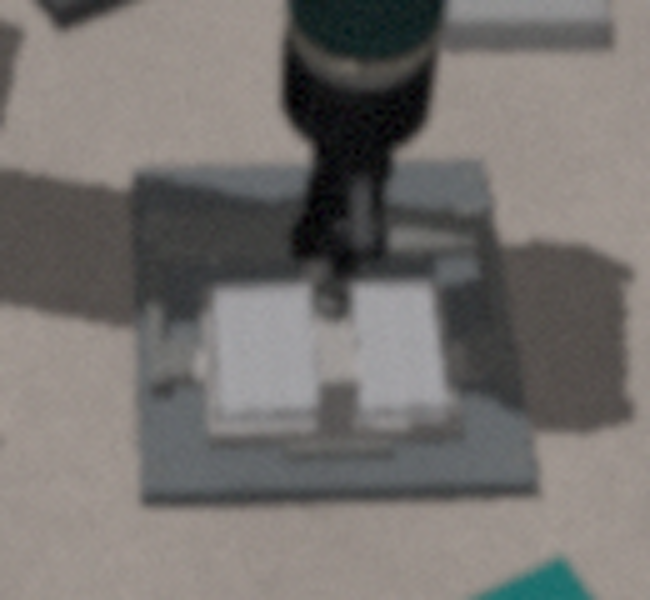

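The side crop shows the carrier seated and level, with the hand on the grip. The pull has been held for about 1.5 s at roughly 13 N, so I ease off and release.

>>> {"api": "play_rows", "payload": {
  "rows": [
    {"dx": 0, "dy": 0, "dz": 0.06, "roll": 0, "fingers": 1},
    {"dx": 0, "dy": 0, "dz": 0.06, "roll": 0, "fingers": 1},
    {"dx": 0, "dy": 0, "dz": 0.06, "roll": 0, "fingers": 1},
    {"dx": 0, "dy": 0, "dz": 0.06, "roll": 0, "fingers": 1},
    {"dx": 0, "dy": 0, "dz": 0.06, "roll": 0, "fingers": 1},
    {"dx": 0, "dy": 0, "dz": 0.06, "roll": 0, "fingers": 1},
    {"dx": 0, "dy": 0, "dz": 0.02, "roll": 0, "fingers": 1},
    {"dx": 0, "dy": 0, "dz": 0, "roll": 0, "fingers": 1},
    {"dx": 0, "dy": 0, "dz": 0, "roll": 0, "fingers": 1},
    {"dx": 0, "dy": 0, "dz": 0, "roll": 0, "fingers": 1},
    {"dx": 0, "dy": 0, "dz": 0, "roll": 0, "fingers": 1}
  ]
}}

```text
time: 7.78
tool_pos: [0.5451, -0.2244, 0.1131]
tcp_rot: [0.404, 3.114, -0.001]
wrist_force: [0.9, -1.9, -1.6]
width: 0.151
```

>>> {"api": "play_rows", "payload": {
  "rows": [
    {"dx": 0, "dy": 0, "dz": 0, "roll": 0, "fingers": 0},
    {"dx": 0, "dy": 0, "dz": 0, "roll": 0, "fingers": 0},
    {"dx": 0, "dy": 0, "dz": 0, "roll": 0, "fingers": 0},
    {"dx": 0, "dy": 0, "dz": 0, "roll": 0, "fingers": 0},
    {"dx": 0, "dy": 0, "dz": 0, "roll": 0, "fingers": 0},
    {"dx": 0, "dy": 0, "dz": 0, "roll": 0, "fingers": 0},
    {"dx": 0, "dy": 0, "dz": -0.5, "roll": 0, "fingers": 0},
    {"dx": 0, "dy": 0, "dz": -0.8, "roll": 0, "fingers": 0},
    {"dx": 0, "dy": 0, "dz": -0.5, "roll": 0, "fingers": 0},
    {"dx": 0, "dy": 0, "dz": 0, "roll": 0, "fingers": 0},
    {"dx": 0, "dy": 0, "dz": 0, "roll": 0, "fingers": 0}
  ]
}}

```text
time: 8.7
tool_pos: [0.5456, -0.2246, 0.1862]
tcp_rot: [0.404, 3.112, -0.002]
wrist_force: [0.0, -0.0, -0.0]
width: 0.997
```

```bash
python3 - <<'E'
from h import *
to([.569,-.132,.185],-14.9)
E
```

```text
t 8.7 tcp [ 0.5456 -0.2246  0.1862] psi 75.21 F [ 0.01 -0.03 -0.01] w 0.997 q6 -1.75 tilt 0.23
shift units [0.025 2.388 0.029] roll units 22.529 ; world delta mm [23.4 92.6 -1.2]
```

>>> {"api": "play_rows", "payload": {
  "rows": [
    {"dx": 0.02, "dy": 0.8, "dz": 0, "roll": 0, "fingers": 0},
    {"dx": 0, "dy": 0.8, "dz": 0, "roll": 0, "fingers": 0},
    {"dx": 0, "dy": 0.8, "dz": 0, "roll": 0, "fingers": 0},
    {"dx": 0, "dy": 0, "dz": 0, "roll": 1, "fingers": 0},
    {"dx": 0, "dy": 0, "dz": 0, "roll": 1, "fingers": 0},
    {"dx": 0, "dy": 0, "dz": 0, "roll": 1, "fingers": 0},
    {"dx": 0, "dy": 0, "dz": 0, "roll": 1, "fingers": 0},
    {"dx": 0, "dy": 0, "dz": 0, "roll": 1, "fingers": 0},
    {"dx": 0, "dy": 0, "dz": 0, "roll": 1, "fingers": 0},
    {"dx": 0, "dy": 0, "dz": 0, "roll": 1, "fingers": 0},
    {"dx": 0, "dy": 0, "dz": 0, "roll": 1, "fingers": 0},
    {"dx": 0, "dy": 0, "dz": 0, "roll": 1, "fingers": 0},
    {"dx": 0, "dy": 0, "dz": 0, "roll": 1, "fingers": 0}
  ]
}}

```text
time: 9.78
tool_pos: [0.5667, -0.1306, 0.182]
tcp_rot: [-1.449, -2.784, 0.001]
wrist_force: [-0.6, -0.4, -0.2]
width: 0.996
```

>>> {"api": "play_rows", "payload": {
  "rows": [
    {"dx": 0, "dy": 0, "dz": 0, "roll": 1, "fingers": 0},
    {"dx": 0, "dy": 0, "dz": 0, "roll": 1, "fingers": 0},
    {"dx": 0, "dy": 0, "dz": 0, "roll": 1, "fingers": 0},
    {"dx": 0, "dy": 0, "dz": 0, "roll": 1, "fingers": 0},
    {"dx": 0, "dy": 0, "dz": 0, "roll": 1, "fingers": 0},
    {"dx": 0, "dy": 0, "dz": 0, "roll": 1, "fingers": 0},
    {"dx": 0, "dy": 0, "dz": 0, "roll": 1, "fingers": 0},
    {"dx": 0, "dy": 0, "dz": 0, "roll": 1, "fingers": 0},
    {"dx": 0, "dy": 0, "dz": 0, "roll": 1, "fingers": 0},
    {"dx": 0, "dy": 0, "dz": 0, "roll": 1, "fingers": 0},
    {"dx": 0, "dy": 0, "dz": 0, "roll": 1, "fingers": 0},
    {"dx": 0, "dy": 0, "dz": 0, "roll": 1, "fingers": 0},
    {"dx": 0, "dy": 0, "dz": 0, "roll": 0.5, "fingers": 0},
    {"dx": 0, "dy": 0, "dz": 0, "roll": 0, "fingers": 0},
    {"dx": 0, "dy": 0, "dz": 0, "roll": 0, "fingers": 0}
  ]
}}

```text
time: 11.03
tool_pos: [0.5671, -0.1307, 0.1826]
tcp_rot: [-2.486, -1.917, 0.003]
wrist_force: [-0.5, 0.6, 0.2]
width: 0.999
```

```bash
python3 - <<'E'
from h import *
to([.5687,-.1315,.045],-14.9)
c=cam("wrist"); W=cloud(c); z=W[...,2]
m=(np.hypot(W[...,0]-.569,W[...,1]+.1315)<.025)&(z>.070)&(z<.085)
P=W[m]; print(m.sum()); 
if m.sum()>5: print(cv2.minAreaRect((P[:,:2]*1000).astype(np.float32)),np.median(P[:,2]))
m=(np.hypot(W[...,0]-.544,W[...,1]+.224)<.05)&(z>.13)&(z<.16)
P=W[m]; print(m.sum()); 
if m.sum()>5: print("grip",cv2.minAreaRect((P[:,:2]*1000).astype(np.float32)),np.median(P[:,2]))
E
```

```text
t 11.03 tcp [ 0.5671 -0.1307  0.1826] psi -14.72 F [-0.49  0.64  0.2 ] w 0.999 q6 -0.01 tilt 0.16
shift units [-0.008  0.054  3.44 ] roll units 0.045 ; world delta mm [   1.6   -0.8 -137.6]
253
((569.3359985351562, -130.40615844726562), (15.037470817565918, 14.854248046875), 29.390785217285156) 0.07529848090626674
1342
grip ((545.0418701171875, -222.8437957763672), (15.023574829101562, 49.82406234741211), 74.02580261230469) 0.138953269178945
```

>>> {"api": "play_rows", "payload": {
  "rows": [
    {"dx": 0, "dy": 0.05, "dz": 0.8, "roll": 0.04, "fingers": 0},
    {"dx": 0, "dy": 0, "dz": 0.8, "roll": 0, "fingers": 0},
    {"dx": 0, "dy": 0, "dz": 0.8, "roll": 0, "fingers": 0},
    {"dx": 0, "dy": 0, "dz": 0.7, "roll": 0, "fingers": 0},
    {"dx": 0, "dy": 0, "dz": 0.3, "roll": 0, "fingers": 0},
    {"dx": 0, "dy": 0, "dz": 0, "roll": 0, "fingers": 0},
    {"dx": 0, "dy": 0, "dz": 0, "roll": 0, "fingers": 1},
    {"dx": 0, "dy": 0, "dz": 0, "roll": 0, "fingers": 1},
    {"dx": 0, "dy": 0, "dz": 0, "roll": 0, "fingers": 1},
    {"dx": 0, "dy": 0, "dz": 0, "roll": 0, "fingers": 1},
    {"dx": 0, "dy": 0, "dz": 0, "roll": 0, "fingers": 1},
    {"dx": 0, "dy": 0, "dz": 0, "roll": 0, "fingers": 1},
    {"dx": 0, "dy": 0, "dz": 0, "roll": 0, "fingers": 1},
    {"dx": 0, "dy": 0, "dz": 0, "roll": 0, "fingers": 1},
    {"dx": 0, "dy": 0, "dz": 0, "roll": 0, "fingers": 1},
    {"dx": 0, "dy": 0, "dz": 0, "roll": 0, "fingers": 1}
  ],
  "grip_force": 50
}}

```text
time: 12.42
tool_pos: [0.5687, -0.1311, 0.0496]
tcp_rot: [-2.49, -1.912, 0.003]
wrist_force: [-5.5, 1.4, 10.2]
width: 0.163
```

```bash
python3 - <<'E'
from h import *
s=bot.read_state(); y=np.radians(75.1); p=s["tool_pos"]+.037*np.array([np.cos(y),np.sin(y),0]); to(p,-14.9,s)
E
```

```text
t 12.42 tcp [ 0.5687 -0.1311  0.0496] psi -14.94 F [-5.54  1.41 10.19] w 0.163 q6 -0.01 tilt 0.16
shift units [ 0.925 -0.001 -0.   ] roll units -0.01 ; world delta mm [ 9.5 35.8  0. ]
```

>>> {"api": "play_rows", "payload": {
  "rows": [
    {"dx": 0, "dy": -0.01, "dz": -0.05, "roll": 0, "fingers": 1},
    {"dx": 0.1, "dy": 0, "dz": 0, "roll": 0, "fingers": 1},
    {"dx": 0.1, "dy": 0, "dz": 0, "roll": 0, "fingers": 1},
    {"dx": 0.1, "dy": 0, "dz": 0, "roll": 0, "fingers": 1},
    {"dx": 0.1, "dy": 0, "dz": 0, "roll": 0, "fingers": 1},
    {"dx": 0.1, "dy": 0, "dz": 0, "roll": 0, "fingers": 1},
    {"dx": 0.1, "dy": 0, "dz": 0, "roll": 0, "fingers": 1},
    {"dx": 0.1, "dy": 0, "dz": 0, "roll": 0, "fingers": 1},
    {"dx": 0.1, "dy": 0, "dz": 0, "roll": 0, "fingers": 1},
    {"dx": 0.1, "dy": 0, "dz": 0, "roll": 0, "fingers": 1},
    {"dx": 0.03, "dy": 0, "dz": 0, "roll": 0, "fingers": 1},
    {"dx": 0, "dy": 0, "dz": 0, "roll": 0, "fingers": 1},
    {"dx": 0, "dy": 0, "dz": 0, "roll": 0, "fingers": 1},
    {"dx": 0, "dy": 0, "dz": 0, "roll": 0, "fingers": 1},
    {"dx": 0, "dy": 0, "dz": 0, "roll": 0, "fingers": 1}
  ]
}}

```text
time: 13.67
tool_pos: [0.5778, -0.0974, 0.0497]
tcp_rot: [2.49, 1.915, -0.007]
wrist_force: [-7.5, -10.7, -3.3]
width: 0.169
```

```bash
python3 - <<'E'
from h import *
to([.5782,-.0953,.0496],-14.9)
c=cam("top"); W=cloud(c); z=W[...,2]
np.savez("top3.npz",**c)
cv2.imwrite("pics/t3.png",cv2.resize(c["pixels"][140:250,320:440],(655,600),interpolation=cv2.INTER_CUBIC)[:,:,::-1])
E
```

```text
t 13.67 tcp [ 0.5778 -0.0974  0.0497] psi -14.88 F [ -7.47 -10.75  -3.26] w 0.169 q6 0.06 tilt 0.26
shift units [ 0.055 -0.003  0.003] roll units 0.006 ; world delta mm [ 0.4  2.1 -0.1]
```

View pics/t3.png

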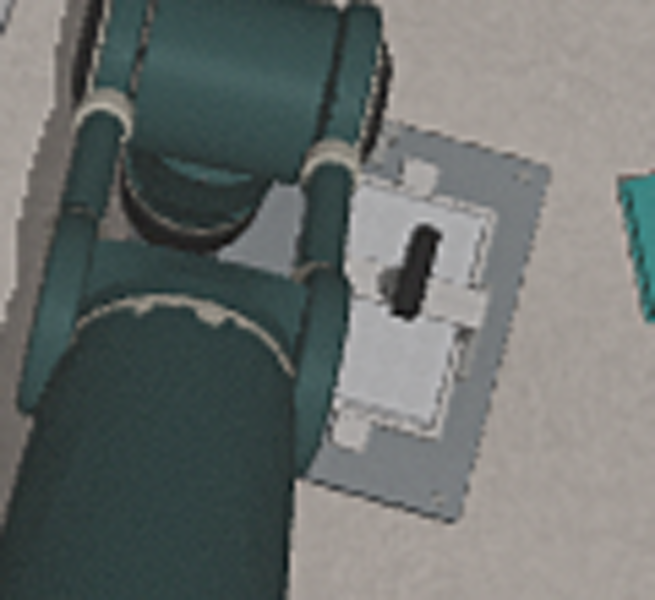

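The top crop shows both ears, at (420,175) and (350,430), clear of the lips. Travel is about 35 mm against the stop. I let go of the knob, rise and turn back.

>>> {"api": "play_rows", "payload": {
  "rows": [
    {"dx": 0, "dy": 0, "dz": 0, "roll": 0, "fingers": 0},
    {"dx": 0, "dy": 0, "dz": 0, "roll": 0, "fingers": 0},
    {"dx": 0, "dy": 0, "dz": 0, "roll": 0, "fingers": 0},
    {"dx": 0, "dy": 0, "dz": 0, "roll": 0, "fingers": 0},
    {"dx": 0, "dy": 0, "dz": 0, "roll": 0, "fingers": 0},
    {"dx": 0, "dy": 0, "dz": 0, "roll": 0, "fingers": 0},
    {"dx": 0, "dy": 0, "dz": -0.6, "roll": 0, "fingers": 0},
    {"dx": 0, "dy": 0, "dz": -0.9, "roll": 0, "fingers": 0},
    {"dx": 0, "dy": 0, "dz": -0.9, "roll": 0, "fingers": 0},
    {"dx": 0, "dy": 0, "dz": -0.9, "roll": -1, "fingers": 0},
    {"dx": 0, "dy": 0, "dz": 0, "roll": -1, "fingers": 0},
    {"dx": 0, "dy": 0, "dz": 0, "roll": -1, "fingers": 0},
    {"dx": 0, "dy": 0, "dz": 0, "roll": -1, "fingers": 0},
    {"dx": 0, "dy": 0, "dz": 0, "roll": -1, "fingers": 0},
    {"dx": 0, "dy": 0, "dz": 0, "roll": -1, "fingers": 0},
    {"dx": 0, "dy": 0, "dz": 0, "roll": -1, "fingers": 0},
    {"dx": 0, "dy": 0, "dz": 0, "roll": -1, "fingers": 0},
    {"dx": 0, "dy": 0, "dz": 0, "roll": -1, "fingers": 0},
    {"dx": 0, "dy": 0, "dz": 0, "roll": -1, "fingers": 0},
    {"dx": 0, "dy": 0, "dz": 0, "roll": -1, "fingers": 0}
  ]
}}

```text
time: 15.38
tool_pos: [0.5793, -0.0953, 0.1824]
tcp_rot: [1.588, 2.71, 0.0]
wrist_force: [-0.4, 0.4, 0.8]
width: 1.0
```

>>> {"api": "play_rows", "payload": {
  "rows": [
    {"dx": 0, "dy": 0, "dz": 0, "roll": -1, "fingers": 0},
    {"dx": 0, "dy": 0, "dz": 0, "roll": -1, "fingers": 0},
    {"dx": 0, "dy": 0, "dz": 0, "roll": -1, "fingers": 0},
    {"dx": 0, "dy": 0, "dz": 0, "roll": -1, "fingers": 0},
    {"dx": 0, "dy": 0, "dz": 0, "roll": -1, "fingers": 0},
    {"dx": 0, "dy": 0, "dz": 0, "roll": -1, "fingers": 0},
    {"dx": 0, "dy": 0, "dz": 0, "roll": -1, "fingers": 0},
    {"dx": 0, "dy": 0, "dz": 0, "roll": -1, "fingers": 0},
    {"dx": 0, "dy": 0, "dz": 0, "roll": -1, "fingers": 0},
    {"dx": 0, "dy": 0, "dz": 0, "roll": -1, "fingers": 0},
    {"dx": 0, "dy": 0, "dz": 0, "roll": -1, "fingers": 0},
    {"dx": 0, "dy": 0, "dz": 0, "roll": -0.5, "fingers": 0},
    {"dx": 0, "dy": 0, "dz": 0, "roll": 0, "fingers": 0},
    {"dx": 0, "dy": 0, "dz": 0, "roll": 0, "fingers": 0}
  ]
}}

```text
time: 16.55
tool_pos: [0.5793, -0.0953, 0.1823]
tcp_rot: [0.41, 3.114, 0.0]
wrist_force: [0.5, -0.2, 0.5]
width: 0.996
```

```bash
cat >> h.py <<'E'
def fit(c,p,r,z0,z1,l):
    W=cloud(c); z=W[...,2]; P=W[(np.hypot(W[...,0]-p[0],W[...,1]-p[1])<r)&(z>z0)&(z<z1)]
    if len(P)<6: print(l,len(P)); return
    q=cv2.minAreaRect((P[:,:2]*1000).astype(np.float32)); print(l,len(P),np.round(q[0],1),np.round(q[1],1),round(q[2],1),"z",np.median(P[:,2]).round(4))
E
python3 - <<'E'
from h import *
to([.544,-.2240,.185],75.0)
c=cam("wrist"); fit(c,[.544,-.224],.05,.134,.15,"grip"); fit(c,[.578,-.097],.03,.07,.085,"knob")
E
```

```text
t 16.55 tcp [ 0.5793 -0.0953  0.1823] psi 75.0 F [ 0.55 -0.22  0.46] w 0.996 q6 -1.51 tilt 0.01
shift units [ 0.02  -3.335 -0.067] roll units 0.0 ; world delta mm [ -35.3 -128.7    2.7]
grip 1621 [ 545.  -222.8] [14.7 50.1] 75.5 z 0.1391
knob 251 [578.  -97.3] [15.1 15.1] 58.9 z 0.0753
```

>>> {"api": "play_rows", "payload": {
  "rows": [
    {"dx": 0.01, "dy": -0.83, "dz": 0, "roll": 0, "fingers": 0},
    {"dx": 0, "dy": -0.83, "dz": 0, "roll": 0, "fingers": 0},
    {"dx": 0, "dy": -0.83, "dz": 0, "roll": 0, "fingers": 0},
    {"dx": 0, "dy": -0.83, "dz": 0, "roll": 0, "fingers": 0},
    {"dx": 0, "dy": 0, "dz": 0, "roll": 0, "fingers": 0},
    {"dx": 0, "dy": 0, "dz": 0.6, "roll": 0, "fingers": 0},
    {"dx": 0, "dy": 0, "dz": 0.6, "roll": 0, "fingers": 0},
    {"dx": 0, "dy": 0, "dz": 0, "roll": 0, "fingers": 0},
    {"dx": 0, "dy": 0, "dz": 0, "roll": 0, "fingers": 0}
  ]
}}

```text
time: 17.35
tool_pos: [0.5432, -0.2227, 0.1327]
tcp_rot: [-0.409, -3.111, -0.002]
wrist_force: [0.0, 0.1, 0.0]
width: 1.003
```

```bash
python3 - <<'E'
from h import *
to([.5445,-.2235,.111],75.1)
c=cam("wrist"); fit(c,[.544,-.224],.035,.134,.15,"grip")
E
```

```text
t 17.35 tcp [ 0.5432 -0.2227  0.1327] psi 75.03 F [0.03 0.1  0.03] w 1.003 q6 -1.74 tilt 0.24
shift units [-0.039 -0.012  0.542] roll units -0.018 ; world delta mm [  1.3  -0.8 -21.7]
grip 2253 [ 544.3 -223.7] [13.8 50.1] 75.7 z 0.1392
```

>>> {"api": "play_rows", "payload": {
  "rows": [
    {"dx": -0.03, "dy": -0.01, "dz": 0.3, "roll": 0, "fingers": 0},
    {"dx": 0, "dy": 0, "dz": 0.23, "roll": 0, "fingers": 0},
    {"dx": 0, "dy": 0, "dz": 0, "roll": 0, "fingers": 0},
    {"dx": 0, "dy": 0, "dz": 0, "roll": 0, "fingers": 1},
    {"dx": 0, "dy": 0, "dz": 0, "roll": 0, "fingers": 1},
    {"dx": 0, "dy": 0, "dz": 0, "roll": 0, "fingers": 1},
    {"dx": 0, "dy": 0, "dz": 0, "roll": 0, "fingers": 1},
    {"dx": 0, "dy": 0, "dz": 0, "roll": 0, "fingers": 1},
    {"dx": 0, "dy": 0, "dz": 0, "roll": 0, "fingers": 1},
    {"dx": 0, "dy": 0, "dz": 0, "roll": 0, "fingers": 1},
    {"dx": 0, "dy": 0, "dz": 0, "roll": 0, "fingers": 1},
    {"dx": 0, "dy": 0, "dz": 0, "roll": 0, "fingers": 1},
    {"dx": 0, "dy": 0, "dz": 0, "roll": 0, "fingers": 1},
    {"dx": 0, "dy": 0, "dz": 0, "roll": 0, "fingers": 1}
  ],
  "grip_force": 80
}}

```text
time: 18.57
tool_pos: [0.546, -0.2246, 0.1136]
tcp_rot: [0.408, 3.114, -0.001]
wrist_force: [0.1, 0.4, 5.0]
width: 0.146
```

>>> {"api": "play_rows", "payload": {
  "rows": [
    {"dx": 0, "dy": 0, "dz": -0.08, "roll": 0, "fingers": 1},
    {"dx": 0, "dy": 0, "dz": -0.08, "roll": 0, "fingers": 1},
    {"dx": 0, "dy": 0, "dz": -0.08, "roll": 0, "fingers": 1},
    {"dx": 0, "dy": 0, "dz": -0.08, "roll": 0, "fingers": 1},
    {"dx": 0, "dy": 0, "dz": -0.08, "roll": 0, "fingers": 1},
    {"dx": 0, "dy": 0, "dz": -0.08, "roll": 0, "fingers": 1},
    {"dx": 0, "dy": 0, "dz": 0, "roll": 0, "fingers": 1},
    {"dx": 0, "dy": 0, "dz": 0, "roll": 0, "fingers": 1},
    {"dx": 0, "dy": 0, "dz": 0, "roll": 0, "fingers": 1},
    {"dx": 0, "dy": 0, "dz": 0, "roll": 0, "fingers": 1}
  ]
}}

```text
time: 19.4
tool_pos: [0.5454, -0.2243, 0.132]
tcp_rot: [-0.408, -3.114, -0.0]
wrist_force: [0.3, -0.0, -4.8]
width: 0.147
```

```bash
python3 - <<'E'
from h import *
to([.549,.2008,.286],104.3)
c=cam("wrist"); save(c,"w6.png")
E
```

```text
t 19.4 tcp [ 0.5454 -0.2243  0.132 ] psi 75.06 F [ 0.28 -0.01 -4.8 ] w 0.147 q6 -1.74 tilt 0.03
shift units [ 2.656 10.291 -3.848] roll units -7.311 ; world delta mm [  3.6 425.1 154. ]
```

View pics/w6.png

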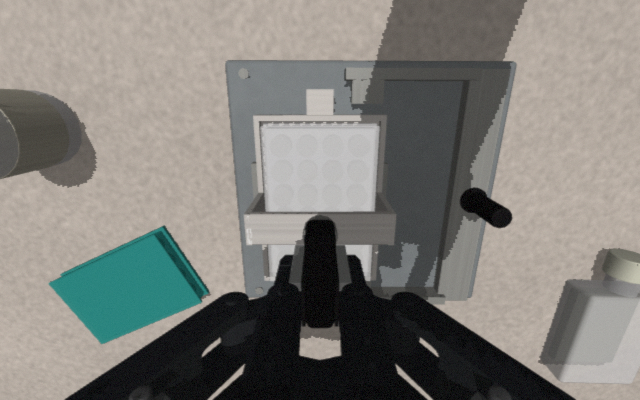

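The carrier hangs free and square, the plate is in it and the slide is open with the knob at (475,200). I lift first, then carry it across.

>>> {"api": "play_rows", "payload": {
  "rows": [
    {"dx": 0, "dy": 0, "dz": -0.15, "roll": 0, "fingers": 1},
    {"dx": 0, "dy": 0, "dz": -0.25, "roll": 0, "fingers": 1},
    {"dx": 0, "dy": 0, "dz": -0.35, "roll": 0, "fingers": 1},
    {"dx": 0, "dy": 0, "dz": -0.4, "roll": 0, "fingers": 1},
    {"dx": 0, "dy": 0, "dz": -0.4, "roll": 0, "fingers": 1},
    {"dx": 0, "dy": 0, "dz": -0.4, "roll": 0, "fingers": 1},
    {"dx": 0, "dy": 0, "dz": -0.4, "roll": 0, "fingers": 1},
    {"dx": 0, "dy": 0, "dz": -0.4, "roll": 0, "fingers": 1},
    {"dx": 0, "dy": 0, "dz": -0.4, "roll": 0, "fingers": 1},
    {"dx": 0, "dy": 0, "dz": -0.35, "roll": 0, "fingers": 1},
    {"dx": 0, "dy": 0, "dz": -0.25, "roll": 0, "fingers": 1},
    {"dx": 0, "dy": 0, "dz": -0.15, "roll": 0, "fingers": 1},
    {"dx": 0, "dy": 0, "dz": 0, "roll": 0, "fingers": 1},
    {"dx": 0, "dy": 0, "dz": 0, "roll": 0, "fingers": 1}
  ]
}}

```text
time: 20.62
tool_pos: [0.5456, -0.2243, 0.2884]
tcp_rot: [0.408, 3.115, -0.0]
wrist_force: [-0.3, -0.1, -4.7]
width: 0.147
```

>>> {"api": "play_rows", "payload": {
  "rows": [
    {"dx": 0.04, "dy": 0.15, "dz": 0, "roll": 0, "fingers": 1},
    {"dx": 0.08, "dy": 0.3, "dz": 0, "roll": 0, "fingers": 1},
    {"dx": 0.12, "dy": 0.45, "dz": 0, "roll": 0, "fingers": 1},
    {"dx": 0.15, "dy": 0.58, "dz": 0, "roll": 0, "fingers": 1},
    {"dx": 0.16, "dy": 0.62, "dz": 0, "roll": 0, "fingers": 1},
    {"dx": 0.16, "dy": 0.62, "dz": 0, "roll": 0, "fingers": 1},
    {"dx": 0.16, "dy": 0.62, "dz": 0, "roll": 0, "fingers": 1},
    {"dx": 0.16, "dy": 0.62, "dz": 0, "roll": 0, "fingers": 1},
    {"dx": 0.16, "dy": 0.62, "dz": 0, "roll": 0, "fingers": 1},
    {"dx": 0.16, "dy": 0.62, "dz": 0, "roll": 0, "fingers": 1},
    {"dx": 0.16, "dy": 0.62, "dz": 0, "roll": 0, "fingers": 1},
    {"dx": 0.16, "dy": 0.62, "dz": 0, "roll": 0, "fingers": 1},
    {"dx": 0.16, "dy": 0.62, "dz": 0, "roll": 0, "fingers": 1},
    {"dx": 0.16, "dy": 0.62, "dz": 0, "roll": 0, "fingers": 1},
    {"dx": 0.16, "dy": 0.62, "dz": 0, "roll": 0, "fingers": 1},
    {"dx": 0.16, "dy": 0.62, "dz": 0, "roll": 0, "fingers": 1},
    {"dx": 0.15, "dy": 0.58, "dz": 0, "roll": 0, "fingers": 1},
    {"dx": 0.12, "dy": 0.45, "dz": 0, "roll": 0, "fingers": 1},
    {"dx": 0.06, "dy": 0.25, "dz": 0, "roll": 0, "fingers": 1},
    {"dx": 0.03, "dy": 0.1, "dz": 0, "roll": 0, "fingers": 1}
  ]
}}

```text
time: 22.28
tool_pos: [0.5476, 0.2033, 0.2873]
tcp_rot: [-0.404, -3.114, 0.0]
wrist_force: [-0.1, -0.8, -4.0]
width: 0.148
```

>>> {"api": "play_rows", "payload": {
  "rows": [
    {"dx": 0, "dy": 0, "dz": 0, "roll": -0.3, "fingers": 1},
    {"dx": 0, "dy": 0, "dz": 0, "roll": -0.5, "fingers": 1},
    {"dx": 0, "dy": 0, "dz": 0, "roll": -0.5, "fingers": 1},
    {"dx": 0, "dy": 0, "dz": 0, "roll": -0.5, "fingers": 1},
    {"dx": 0, "dy": 0, "dz": 0, "roll": -0.5, "fingers": 1},
    {"dx": 0, "dy": 0, "dz": 0, "roll": -0.5, "fingers": 1},
    {"dx": 0, "dy": 0, "dz": 0, "roll": -0.5, "fingers": 1},
    {"dx": 0, "dy": 0, "dz": 0, "roll": -0.5, "fingers": 1},
    {"dx": 0, "dy": 0, "dz": 0, "roll": -0.5, "fingers": 1},
    {"dx": 0, "dy": 0, "dz": 0, "roll": -0.5, "fingers": 1},
    {"dx": 0, "dy": 0, "dz": 0, "roll": -0.5, "fingers": 1},
    {"dx": 0, "dy": 0, "dz": 0, "roll": -0.5, "fingers": 1},
    {"dx": 0, "dy": 0, "dz": 0, "roll": -0.5, "fingers": 1},
    {"dx": 0, "dy": 0, "dz": 0, "roll": -0.5, "fingers": 1},
    {"dx": 0, "dy": 0, "dz": 0, "roll": -0.5, "fingers": 1},
    {"dx": 0, "dy": 0, "dz": 0, "roll": 0, "fingers": 1},
    {"dx": 0, "dy": 0, "dz": 0, "roll": 0, "fingers": 1}
  ]
}}

```text
time: 23.7
tool_pos: [0.5487, 0.2001, 0.2881]
tcp_rot: [0.387, -3.117, 0.001]
wrist_force: [0.5, 0.5, -3.7]
width: 0.144
```

```bash
python3 - <<'E'
from h import *
to([.549,.2008,.288],104.3)
c=cam("wrist"); np.savez("w7.npz",**c); s=cam("side"); np.savez("s7.npz",**s)
a=c["pixels"]; b=cv2.resize(s["pixels"][60:230,240:410],(400,400),interpolation=cv2.INTER_CUBIC)
cv2.imwrite("pics/m7.png",cv2.resize(np.hstack([a,b]),(800,308))[:,:,::-1])
W=cloud(s); z=W[...,2]; r=np.hypot(W[...,0]-.549,W[...,1]-.2008)
for lo,hi in ((.2,.208),(.208,.22),(.22,.24)): print(lo,((r<.1)&(z>lo)&(z<hi)).sum())
fit(s,[.549,.2008],.1,.205,.225,"plate/frame side"); fit(s,[.683,.236],.07,.18,.2,"bar side"); fit(c,[.549,.2],.13,.18,.225,"wrist frame")
E
```

```text
t 23.7 tcp [0.5487 0.2001 0.2881] psi 104.16 F [ 0.48  0.53 -3.67] w 0.144 q6 -1.51 tilt 0.04
shift units [-0.013  0.014  0.004] roll units -0.034 ; world delta mm [ 0.3  0.7 -0.1]
0.2 175
0.208 598
0.22 50
plate/frame side 646 [548.2 197.6] [128.9 102.7] 13.1 z 0.2148
bar side 87 [679.1 226.9] [92.9 87.8] 51.9 z 0.1921
wrist frame 14487 [539.5 197.8] [159.   98.4] 14.2 z 0.2153
```

View pics/m7.png

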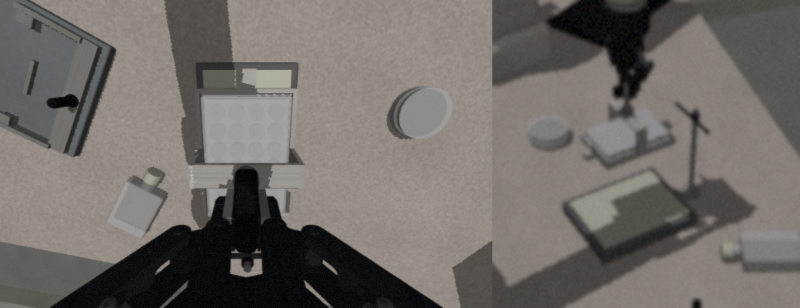

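The left view shows the carrier square over the panel, with the plate in it. In the right view the carrier is level with the pointer bar. The plate top at 0.215 m puts the underside at 0.190 m, as wanted, so I hold for about 2 s.

>>> {"api": "play_rows", "payload": {
  "rows": [
    {"dx": 0, "dy": 0, "dz": 0, "roll": 0, "fingers": 1},
    {"dx": 0, "dy": 0, "dz": 0, "roll": 0, "fingers": 1},
    {"dx": 0, "dy": 0, "dz": 0, "roll": 0, "fingers": 1},
    {"dx": 0, "dy": 0, "dz": 0, "roll": 0, "fingers": 1},
    {"dx": 0, "dy": 0, "dz": 0, "roll": 0, "fingers": 1},
    {"dx": 0, "dy": 0, "dz": 0, "roll": 0, "fingers": 1},
    {"dx": 0, "dy": 0, "dz": 0, "roll": 0, "fingers": 1},
    {"dx": 0, "dy": 0, "dz": 0, "roll": 0, "fingers": 1},
    {"dx": 0, "dy": 0, "dz": 0, "roll": 0, "fingers": 1},
    {"dx": 0, "dy": 0, "dz": 0, "roll": 0, "fingers": 1},
    {"dx": 0, "dy": 0, "dz": 0, "roll": 0, "fingers": 1},
    {"dx": 0, "dy": 0, "dz": 0, "roll": 0, "fingers": 1},
    {"dx": 0, "dy": 0, "dz": 0, "roll": 0, "fingers": 1},
    {"dx": 0, "dy": 0, "dz": 0, "roll": 0, "fingers": 1},
    {"dx": 0, "dy": 0, "dz": 0, "roll": 0, "fingers": 1},
    {"dx": 0, "dy": 0, "dz": 0, "roll": 0, "fingers": 1},
    {"dx": 0, "dy": 0, "dz": 0, "roll": 0, "fingers": 1},
    {"dx": 0, "dy": 0, "dz": 0, "roll": 0, "fingers": 1},
    {"dx": 0, "dy": 0, "dz": 0, "roll": 0, "fingers": 1},
    {"dx": 0, "dy": 0, "dz": 0, "roll": 0, "fingers": 1}
  ]
}}

```text
time: 25.47
tool_pos: [0.5487, 0.2012, 0.2883]
tcp_rot: [0.39, -3.117, 0.0]
wrist_force: [-0.1, 1.1, -3.7]
width: 0.148
```

>>> {"api": "play_rows", "payload": {
  "rows": [
    {"dx": 0, "dy": 0, "dz": 0, "roll": 0, "fingers": 1},
    {"dx": 0, "dy": 0, "dz": 0, "roll": 0, "fingers": 1},
    {"dx": 0, "dy": 0, "dz": 0, "roll": 0, "fingers": 1},
    {"dx": 0, "dy": 0, "dz": 0, "roll": 0, "fingers": 1},
    {"dx": 0, "dy": 0, "dz": 0, "roll": 0, "fingers": 1},
    {"dx": 0, "dy": 0, "dz": 0, "roll": 0, "fingers": 1}
  ]
}}

```text
time: 25.97
tool_pos: [0.5487, 0.2012, 0.2883]
tcp_rot: [-0.39, 3.117, -0.0]
wrist_force: [-0.1, 0.5, -3.8]
width: 0.149
```

>>> {"api": "play_rows", "payload": {
  "rows": [
    {"dx": 0, "dy": 0, "dz": 0.15, "roll": 0, "fingers": 1},
    {"dx": 0, "dy": 0, "dz": 0.3, "roll": 0, "fingers": 1},
    {"dx": 0, "dy": 0, "dz": 0.4, "roll": 0, "fingers": 1},
    {"dx": 0, "dy": 0, "dz": 0.45, "roll": 0, "fingers": 1},
    {"dx": 0, "dy": 0, "dz": 0.45, "roll": 0, "fingers": 1},
    {"dx": 0, "dy": 0, "dz": 0.45, "roll": 0, "fingers": 1},
    {"dx": 0, "dy": 0, "dz": 0.45, "roll": 0, "fingers": 1},
    {"dx": 0, "dy": 0, "dz": 0.4, "roll": 0, "fingers": 1},
    {"dx": 0, "dy": 0, "dz": 0.3, "roll": 0, "fingers": 1},
    {"dx": 0, "dy": 0, "dz": 0.2, "roll": 0, "fingers": 1},
    {"dx": 0, "dy": 0, "dz": 0.1, "roll": 0, "fingers": 1},
    {"dx": 0, "dy": 0, "dz": 0.05, "roll": 0, "fingers": 1},
    {"dx": 0, "dy": 0, "dz": 0, "roll": 0, "fingers": 1},
    {"dx": 0, "dy": 0, "dz": 0, "roll": 0, "fingers": 1},
    {"dx": 0, "dy": 0, "dz": 0, "roll": 0, "fingers": 1}
  ]
}}

```text
time: 27.22
tool_pos: [0.5496, 0.2015, 0.1415]
tcp_rot: [-0.39, 3.115, 0.001]
wrist_force: [0.2, -0.8, -2.4]
width: 0.149
```

```bash
python3 - <<'E'
from h import *
to([.549,.2008,.124],104.3)
E
```

```text
t 27.22 tcp [0.5496 0.2015 0.1415] psi 104.26 F [ 0.15 -0.76 -2.39] w 0.149 q6 -1.51 tilt 0.13
shift units [ 0.02  -0.014  0.438] roll units -0.011 ; world delta mm [ -0.6  -0.7 -17.5]
```

>>> {"api": "play_rows", "payload": {
  "rows": [
    {"dx": 0, "dy": 0, "dz": 0.06, "roll": 0, "fingers": 1},
    {"dx": 0, "dy": 0, "dz": 0.06, "roll": 0, "fingers": 1},
    {"dx": 0, "dy": 0, "dz": 0.06, "roll": 0, "fingers": 1},
    {"dx": 0, "dy": 0, "dz": 0.06, "roll": 0, "fingers": 1},
    {"dx": 0, "dy": 0, "dz": 0.06, "roll": 0, "fingers": 1},
    {"dx": 0, "dy": 0, "dz": 0.05, "roll": 0, "fingers": 1},
    {"dx": 0, "dy": 0, "dz": 0.04, "roll": 0, "fingers": 1},
    {"dx": 0, "dy": 0, "dz": 0.03, "roll": 0, "fingers": 1},
    {"dx": 0, "dy": 0, "dz": 0, "roll": 0, "fingers": 1},
    {"dx": 0, "dy": 0, "dz": 0, "roll": 0, "fingers": 1},
    {"dx": 0, "dy": 0, "dz": 0, "roll": 0, "fingers": 1},
    {"dx": 0, "dy": 0, "dz": 0, "roll": 0, "fingers": 1}
  ]
}}

```text
time: 28.22
tool_pos: [0.5488, 0.2013, 0.1237]
tcp_rot: [-0.39, 3.117, 0.0]
wrist_force: [-1.6, -1.0, -0.4]
width: 0.149
```

```bash
python3 - <<'E'
from h import *
to([.549,.2008,.124],104.3)
c=cam("wrist"); fit(c,[.549,.2],.13,.045,.058,"frame")
c=cam("side"); fit(c,[.549,.2],.1,.05,.06,"plate side")
E
```

```text
t 28.22 tcp [0.5488 0.2013 0.1237] psi 104.26 F [-1.57 -1.02 -0.43] w 0.149 q6 -1.51 tilt 0.02
shift units [-0.002 -0.012 -0.007] roll units -0.011 ; world delta mm [ 0.2 -0.5  0.3]
frame 11283 [547.6 201. ] [126.2  97.6] 14.2 z 0.0545
plate side 503 [548.5 197.3] [128.4 100.3] 15.0 z 0.054
```

The force is near zero, the plate top is at 0.054 m (0.03 + 0.025), and the carrier is centred and square. I release and retreat.

>>> {"api": "play_rows", "payload": {
  "rows": [
    {"dx": 0, "dy": 0, "dz": 0, "roll": 0, "fingers": 0},
    {"dx": 0, "dy": 0, "dz": 0, "roll": 0, "fingers": 0},
    {"dx": 0, "dy": 0, "dz": 0, "roll": 0, "fingers": 0},
    {"dx": 0, "dy": 0, "dz": 0, "roll": 0, "fingers": 0},
    {"dx": 0, "dy": 0, "dz": 0, "roll": 0, "fingers": 0},
    {"dx": 0, "dy": 0, "dz": 0, "roll": 0, "fingers": 0},
    {"dx": 0, "dy": 0, "dz": 0, "roll": 0, "fingers": 0},
    {"dx": 0, "dy": 0, "dz": -0.4, "roll": 0, "fingers": 0},
    {"dx": 0, "dy": 0, "dz": -0.8, "roll": 0, "fingers": 0},
    {"dx": 0, "dy": 0, "dz": -0.8, "roll": 0, "fingers": 0},
    {"dx": 0, "dy": 0, "dz": -0.8, "roll": 0, "fingers": 0},
    {"dx": 0, "dy": 0, "dz": 0, "roll": 0, "fingers": 0},
    {"dx": 0, "dy": 0, "dz": 0, "roll": 0, "fingers": 0},
    {"dx": 0, "dy": 0, "dz": 0, "roll": 0, "fingers": 0}
  ]
}}

```text
time: 29.48
tool_pos: [0.5485, 0.2012, 0.2353]
tcp_rot: [0.39, -3.117, 0.0]
wrist_force: [-0.2, -0.2, -0.5]
width: 1.0
```

```bash
python3 - <<'E'
from h import *
to([.549,.2008,.3],104.3)
c=cam("wrist"); fit(c,[.549,.2],.05,.14,.165,"grip (rest top .150)"); fit(c,[.549,.2],.13,.045,.06,"plate")
s=cam("side"); fit(s,[.549,.2],.06,.14,.165,"grip side")
t=cam("top"); fit(t,[.578,-.097],.03,.07,.085,"knob top"); 
cv2.imwrite("pics/f.png",cv2.resize(np.hstack([c["pixels"],cv2.resize(s["pixels"][60:230,240:410],(400,400))]),(800,308))[:,:,::-1])
E
```

```text
t 29.48 tcp [0.5485 0.2012 0.2353] psi 104.26 F [-0.19 -0.24 -0.48] w 1.0 q6 -1.51 tilt 0.0
shift units [-0.01  -0.012 -1.618] roll units -0.011 ; world delta mm [ 0.5 -0.4 64.7]
grip (rest top .150) 1002 [547.  200.9] [48.9 14. ] 14.6 z 0.1491
plate 6184 [547.7 200.8] [125.7  97.9] 14.3 z 0.0545
grip side 62 [547.8 197.5] [50.1 14.9] 15.6 z 0.1474
knob top 20 [577.3 -97.8] [13.6 13.5] 52.6 z 0.0752
```

View pics/f.png

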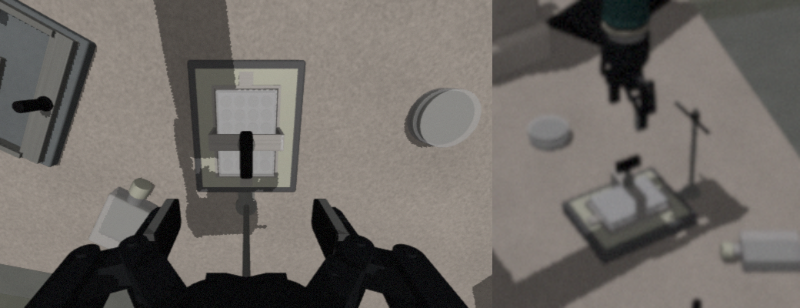

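The carrier stands centred and square on the panel with the plate in it. The handle is down and the gripper is clear above.

```bash
python3 -c "
from workcell import bot
print(bot.finish_job())"
```

```text
the job is handed in; nothing more can be done
None
```

The job is done and handed in at about 29.6 s of the 72 s allowed; handing in reports no verdict.

- **Handle proof:** With the slide closed, I pulled the handle to about 13 N and held it for about 1.5 s. Wrist force (13 to 14 N) and stem travel (about 12.7 to 13.5 mm) agreed, and no reading came near 18 N. I did not check the dark ring on the stem by eye. I then eased off.
- **Slide:** I drew it open about 35 mm of its 36 mm. The knob still measured there at the end.
- **Lift and hold:** I lifted the carrier level and turned it square to the panel. I held it for about 2.3 s with its underside at about 0.190 m, level with the pointer bar, and the wrist carried about 4 N.
- **Final checks:**
  - The carrier's centre is within about 2 mm of the panel's by the wrist camera. The side camera reads it 3.5 mm off in y; both are well inside 20 mm.
  - Its yaw is within about 1° of the panel.
  - The plate is seated and the handle is at rest height. The gripper is open and about 85 mm above the handle, with wrist force near zero.
- **Bystanders:** I did not touch the flask, bottle or dishes. They looked unmoved in the pictures, but I did not measure their positions.
- **Refused moves:** My first two move calls were refused because the rows were incomplete, so they moved nothing.

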